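# Read a sediment sample on the coasting carousel

### The job

Pick up the handheld reader from its stand and set the sample carousel turning gently (its black post is there to be pushed, the nose of the reader will do), all the while no slower than one turn in twelve seconds and no faster than one in four, so that the sediment stays stirred. While the carousel coasts by itself, touched by nothing, keep the reader upright with its nose a finger's breadth (about 20 mm) above the middle of the open jar's mouth, travelling round with the jar for at least 7 seconds. Then lift the reader a hand's breadth (about 100 mm) above the jar's rim and finish holding it there, upright and still, leaving the other things on the bench alone.

Things in the scene. Friction and masses are not known exactly. Their poses are not given: they have to be found in the camera images.
- carousel_base: Fixed grey foot of the carousel, 170 mm wide; origin on the vertical turning axis at bench height. Carries an aluminium disc 300 mm wide, top 39 mm above the bench, with a black post near its rim and four containers clamped 90 deg apart at 80 mm radius: one open clear glass jar (widest, no cap) and three capped bottles 42 mm wide, tops at most 60 mm above the disc.
- carousel (a joint): Disc angle about the vertical axis, rad, growing anticlockwise seen from above; no stops either way. Nominal: moving mass 1.2 kg (varies by a third), inertia about 0.012 kg m2, bearing drag 0.0002 N m s/rad plus 0.0001 N m: it coasts for half a minute and more, slowly losing speed; 0.5 N on the post is plenty.
- sample_mouth (a point): Centre of the open glass jar's mouth, at rim level, 105 mm above the bench, 80 mm from the turning axis; outer diameter 56 mm, wall 3 mm, height 66 mm. Moves with the disc; z up. From above it is 135 deg anticlockwise of the post.
- push_post (a point): Centre of the top of the black plastic post, 30 mm diameter, standing 66 mm up from the disc to 105 mm above the bench, 135 mm from the turning axis, farther out than the jars. Moves with the disc.
- reader: Handheld optical reader, loose, 180 g, 150 mm long, upright nose down. Origin: centre of the nose's underside (window), z up along it. Nose: black cylinder 28 mm wide, z = 0 to 50 mm; above it a grey box 32 (x) by 30 mm (y), z = 50 to 150 mm. Pinch the box from above across its y sides, about 115 mm above the origin, with some 30 N.
- reader_stand: Black square socket that the reader stands in, fixed to the bench: outside 52 x 52 mm, 45 mm high, inside 40 x 40 mm, floor 6 mm above the bench, on a foot 90 x 80 x 4 mm. Origin at the centre of its underside. Left or right of the carousel.
- vial_rack: Bystander, fixed: white block with six holes, 70 x 110 mm, 35 mm high, on the side of the carousel where the reader's stand is not; origin at the centre of its underside.
- wash_bottle: Bystander, leave alone: loose upright white squeeze bottle with blue cap, 66 mm diameter, 150 mm high; origin at the centre of its underside.
- tape_roll: Bystander, leave alone: loose roll of grey tape lying flat, 104 mm diameter, 45 mm high; origin at the centre of its underside.
- lidded_jar: Bystander, leave alone: loose glass jar with steel lid standing on the bench, 62 mm diameter, 85 mm high; origin at the centre of its underside.
- dropper_bottle: Bystander, leave alone: loose small white bottle with black cap standing on the bench, 40 mm diameter, 75 mm high; origin at the centre of its underside.
Mind the look-alikes: they are no part of the job. What is shaped like the reader_stand but green or yellow is not meant.

How it is judged:
On the way, in this order (a step that is already met when the one before it is completed fails the run):
1. the carousel turns freely at more than 0.4 rad/s, touched by nothing ((velocity of joint carousel above 0.4 rad/s or velocity of joint carousel below -0.4 rad/s) and contact force between each of reader, the arm, the fingers and carousel_base below 0.3 N), for 0.1 s.
2. for 6 s on end the upright reader (0.25 rad) stays within 15 mm sideways of the jar mouth's centre and 5 to 45 mm above it, the carousel coasting untouched above 0.4 rad/s (all of step 1 and horizontal distance between reader and sample_mouth below 0.015 m and z of reader in the frame of sample_mouth between 0.005 and 0.045 m and angle between reader's own z axis and vertical below 0.25 rad), for 6 s.
At the end, for the whole second after the job is handed in: The gripper holds the reader still (under 0.05 m/s) and upright (within 0.25 rad), its window at least 70 mm above the rim of the open jar, touching neither carousel nor stand (z of reader in the frame of sample_mouth above 0.07 m and angle between reader's own z axis and vertical below 0.25 rad and linear speed of reader below 0.05 m/s and contact force between the fingers and reader above 1 N and contact force between reader and carousel_base below 0.3 N and contact force between reader and reader_stand below 0.3 N); the arm keeps its last pose, push and grip.
It fails at once if the carousel turns faster than 1.8 rad/s (samples spill) (velocity of joint carousel above 1.8 rad/s or velocity of joint carousel below -1.8 rad/s).
It fails at once if the reader or the arm strikes the carousel with more than 15 N (contact force between any of reader, the arm, the fingers and carousel_base above 15 N).
It fails at once if the reader falls over (angle between reader's own z axis and vertical above 0.9 rad).
It fails at once if a bystander is pushed more than 30 mm or tipped (distance of any of wash_bottle, tape_roll, lidded_jar, dropper_bottle from where it was at the start of the episode above 0.03 m or angle between any of wash_bottle, tape_roll, lidded_jar, dropper_bottle's own z axis and vertical above 0.5 rad).
It also fails if it takes over 64 s, if anything falls off the work surface, if the arm or the gripper's body presses on something with over 40 N, if the wrist force passes 120 N, or if a joint passes its speed limit or range.

### The arm

A 7-joint arm with a two-finger parallel gripper is mounted at the origin on the work surface. World frame = base frame: x ahead of the robot, y to its left, z up, the work surface at z = 0. Lengths are in m, angles in rad, forces in N, time in s.
With the tool pointing down it reaches from about 0.4 to 0.85 m from the base axis. Payload 10.4 kg.
Tool frame: the origin (TCP) lies midway between the tips of the shut fingers; the grasp point (between the pads) lies r.grip_point_offset behind it (r.grip_point_offset is the distance from the TCP to the grasp point, in m); z points along the fingers, y is the line along which they close (so a half turn about z gives the same grasp; the last joint's range is limited). The gripper opens to 87 mm and grips with 3 to 60 N. Pads are 19 mm wide; open, the fingers measure 117 mm over their backs; the gripper's body (75 mm by 190 mm) begins 51 mm behind the grasp point.
Start: joints at [-1.221, 0.332, -0.065, 1.46, 0.022, 1.35, -0.088], TCP at [0.228, 0.582, 0.223] pointing down, gripper open.
Joint ranges: [-2.6, 2.6], [-0.5, 2.12], [-1.47, 1.34], [0.16, 2.42], [-1.27, 4.41], [0.06, 2.06], [-2.6, 2.6]. Speed limits (rad/s): [2.22, 2.22, 2.79, 2.79, 3.14, 3.14, 3.14].

### API

Orientations are given as a unit quaternion [x, y, z, w].
In Python, from bench import r gives the robot as it stands.
- The arm moves only by the tool play_rows, never from a script. Its arguments are lists of equal length, an entry for each row: "claw": the closure, from 0 (fully open) to 1 (shut); "delta_pos": the shift along the tool's x, y, z scaled (see below), a list of three; "delta_rot": the turn, a rotation vector about the tool's x, y, z scaled (see below), a list of three. A call has 1 to 8 rows; each row shifts and turns the commanded pose from where the row before left it, along the tool's axes as they then stand; what a row does not reach is not made up. The controller multiplies each number of a shift by 200 mm and each number of a turn by pi rad. A row lasts 1/10 s, in which the tool goes at most 50 mm and 8.59 degrees, less where a joint would pass 70% of its speed; a pose out of reach is approached as far as the arm can. A call with a number of a shift or a turn outside -1 to 1 is refused whole. A call with a gripper value outside its range is refused whole. The fingers move at their own pace and stop on an object; "squeeze" is the grip in N (left out, the last holds). Time passes only in rows, so rows that do not move let the fingers close. It gives the time, the measured TCP pose, the force, the opening and the grip force at its end, in the units of the state.
- r.read_state(): the state, without advancing time (a new reading comes with each control period).
- r.camera(name): name is "scene" or "top" or "wrist"; returns a dict with "pixels" (400x640x3 uint8, red, green, blue), "camera_matrix" (3x3 intrinsics, pixels), "cam_to_world" (4x4, takes a point from camera to world coordinates); the wrist camera has in their place "hand_eye" (4x4, takes a point from camera to tool coordinates, whose origin is the TCP and whose axes are the flange's). Camera axes: x right, y up, looking along -z (the intrinsics and any distortion apply to the point x, -y, -z); pixel columns grow to the right and rows downward; lengths in m; the calibration is good to about 2 mm. A picture is of the moment at which its call begins: read the wrist's pose just before it. There is no depth.
- r.close_job(): hands the job in; it is judged then, once.
The state is a dict: "time": time; "joint_positions": joint angles; "joint_vel": joint speeds; "joint_torque": joint torques, N m; "ee_pos": TCP position; "eef_rot": TCP orientation; "ft_force": force on the tool from outside, world axes, zero at the start; "torque": the same for the moment, N m; "width": finger opening in m; "grip_force": force on a finger pad.
Only numpy, scipy, OpenCV 4.12 (cv2) and the standard library are available. Lean on these libraries where they do the work, as an engineer would, in place of code of your own. Each camera call takes 0.05 s, during which the arm holds its last target. There are 200 camera calls.

## Working session

There is one attempt and no reset: what is moved stays moved. The work goes in short steps, Python scripts to look and compute and a tool call to move; the robot and the scene stay as the last step left them, time stands still between calls to the robot, and variables do not carry over. Pictures are saved under pics/ and viewed, at most 10 in all, crops included, and the job is handed in when it is done.

Besides the shell and the picture viewer there is one more tool, called after "Emit:" by a JSON object that holds its "fn" and its "kwargs". play_rows: Moves the arm, as the interface text tells. Shifts and turns lie within -1 to 1; 1 stands for 200 mm of shift or pi rad of turn. Its arguments: {"type":"object","properties":{"claw":{"type":"array"},"delta_pos":{"type":"array"},"delta_rot":{"type":"array"},"squeeze":{"type":"number"}},"required":["claw","delta_pos","delta_rot"]}

```bash
ls; mkdir -p pics; python3 - <<'E'
from bench import r
import cv2,numpy as np
s=r.read_state();print({k:np.round(v,3).tolist() for k,v in s.items()}, r.grip_point_offset)
for n in("scene","top"):
    c=r.camera(n);cv2.imwrite(f"pics/{n}0.png",c["pixels"][:,:,::-1]);np.savez(f"{n}0.npz",**c);print(n,c["camera_matrix"],c["cam_to_world"].round(3),c.keys())
E
```

```text
pics
{'time': 0.0, 'joint_positions': [-1.221, 0.333, -0.065, 1.461, 0.022, 1.35, -0.089], 'joint_vel': [0.001, 0.0, -0.001, -0.001, -0.001, -0.001, 0.002], 'joint_torque': [-0.0, -62.327, 0.024, -38.989, -0.061, 0.04, 0.0], 'ee_pos': [0.227, 0.582, 0.222], 'eef_rot': [0.185, 0.983, -0.001, -0.0], 'ft_force': [0.226, 0.612, 0.584], 'torque': [0.01, -0.016, 0.013], 'grip_force': 0.0, 'width': 0.087} 0.0187
scene [[378.31074892   0.         318.74180727]
 [  0.         378.31074892 204.70897466]
 [  0.           0.           1.        ]] [[-0.332 -0.613  0.717  1.2  ]
 [ 0.943 -0.219  0.25   0.169]
 [ 0.004  0.759  0.651  0.735]
 [ 0.     0.     0.     1.   ]] dict_keys(['pixels', 'camera_matrix', 'cam_to_world'])
top [[378.03574968   0.         319.46496638]
 [  0.         378.03574968 208.76914227]
 [  0.           0.           1.        ]] [[ 0.028  0.997 -0.066  0.394]
 [-1.     0.027 -0.008 -0.083]
 [-0.006  0.066  0.998  1.237]
 [ 0.     0.     0.     1.   ]] dict_keys(['pixels', 'camera_matrix', 'cam_to_world'])
```

View pics/top0.png

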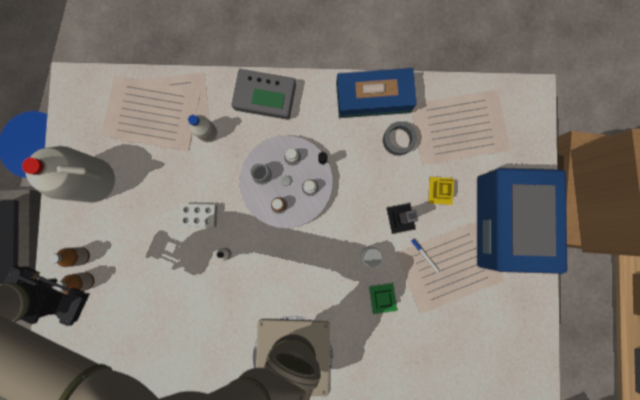

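View pics/scene0.png

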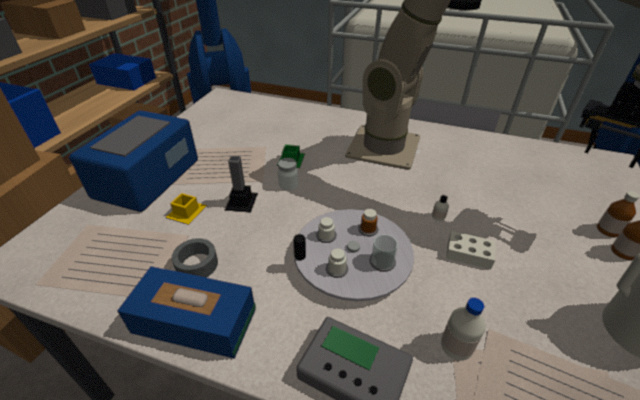

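The top view shows the disc centred near (287,181), post (323,157), open jar (261,173), black stand with reader (402,217). The scene view shows the reader at about (237,180), post (299,247) and jar (384,252).

```bash
cat > h.py <<'E'
import numpy as np,cv2
def ray(c,uv):
    K=c["camera_matrix"];T=c["cam_to_world"]
    d=np.array([(uv[0]-K[0,2])/K[0,0],-(uv[1]-K[1,2])/K[1,1],-1.])
    return T[:3,3],T[:3,:3]@d
def onz(c,uv,z):
    o,d=ray(c,uv);return o+d*(z-o[2])/d[2]
def tri(c1,p1,c2,p2):
    o1,d1=ray(c1,p1);o2,d2=ray(c2,p2)
    t=np.linalg.lstsq(np.c_[d1,-d2],o2-o1,rcond=None)[0]
    a=o1+t[0]*d1;b=o2+t[1]*d2
    return (a+b)/2,np.linalg.norm(a-b)
E
python3 - <<'E'
from h import *
t=np.load("top0.npz");s=np.load("scene0.npz")
a=t["pixels"][130:240,230:430,::-1];b=s["pixels"][140:310,220:430,::-1]
cv2.imwrite("pics/tc.png",cv2.resize(a,None,fx=4,fy=4,interpolation=cv2.INTER_CUBIC))
cv2.imwrite("pics/sc.png",cv2.resize(b,None,fx=3.5,fy=3.5,interpolation=cv2.INTER_CUBIC))
E
```

```text
(no output)
```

View pics/tc.png

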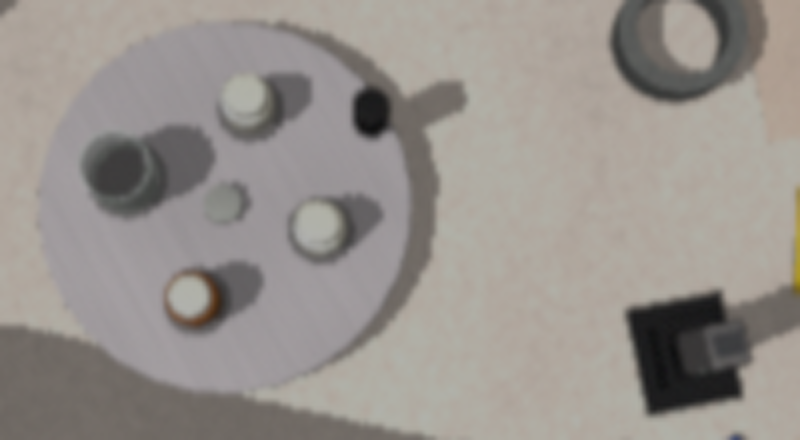

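View pics/sc.png

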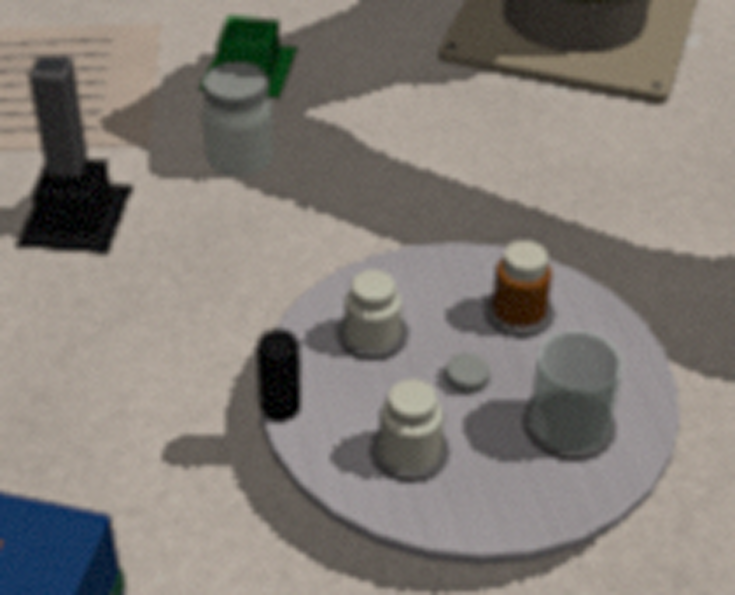

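The crops show jar mouth centre at top-crop (117,168) and scene-crop (578,357). Post top is at (371,104) and (279,340), reader top face at (730,343) and (54,64).

```bash
python3 - <<'E'
from h import *
t=np.load("top0.npz");s=np.load("scene0.npz")
T=lambda x,y:(230+x/4-.4,130+y/4-.4); S=lambda x,y:(220+x/3.5-.4,140+y/3.5-.4)
P={}
for n,a,b in [("hub",(226,203),(467,371)),("mouth",(117,168),(578,357)),("post",(371,104),(279,340)),("readertop",(730,343),(54,64))]:
    P[n],e=tri(t,T(*a),s,S(*b));print(n,P[n].round(4),round(e*1000,1))
# disc
im=cv2.cvtColor(t["pixels"],cv2.COLOR_RGB2LAB).astype(int)
m=((im[:,:,2]<128)&(im[:,:,0]>100)).astype(np.uint8)*255
m[:, :220]=0;m[:,345:]=0;m[:120]=0;m[235:]=0
m=cv2.morphologyEx(m,cv2.MORPH_OPEN,np.ones((3,3)))
k=max(cv2.findContours(m,0,1)[0],key=cv2.contourArea)
el=cv2.fitEllipse(cv2.convexHull(k));print(el);c=onz(t,el[0],.039);print("disc",c)
for q in [(628,310),(720,293),(742,395),(650,413)]:print(onz(t,T(*q),.004).round(4))
for q in [(705,328),(740,322),(750,360),(712,366)]:print(onz(t,T(*q),.156).round(4))
for n in("mouth","post"):
    d=P[n]-c;print(n,np.hypot(*d[:2]),np.degrees(np.arctan2(d[1],d[0])))
d=[onz(t,T(117,168),.105)-c,onz(t,T(371,104),.105)-c]
for x in d:print(np.hypot(*x[:2]),np.degrees(np.arctan2(x[1],x[0])))
# bystanders
for n,q,z in [("tape",(400,138),.045),("washcap",(194,120),.15),("lidjar",(371,257),.085),("dropper",(221,254),.075),("instr",(265,92),.06)]:print(n,onz(t,q,z).round(3))
E
```

```text
hub [0.5598 0.036  0.0453] 2.4
mouth [0.5764 0.1132 0.1029] 1.2
post [ 0.6299 -0.0776  0.105 ] 1.7
readertop [ 0.4527 -0.3378  0.155 ] 4.6
((296.4351806640625, 181.10218811035156), (10.105502128601074, 13.578285217285156), 146.37147521972656)
disc [0.5594148  0.00237613 0.039     ]
[ 0.4867 -0.2923  0.004 ]
[ 0.5027 -0.3671  0.004 ]
[ 0.42  -0.386  0.004]
[ 0.4033 -0.3115  0.004 ]
[ 0.4639 -0.3217  0.156 ]
[ 0.4689 -0.3467  0.156 ]
[ 0.4419 -0.3541  0.156 ]
[ 0.4368 -0.3271  0.156 ]
mouth 0.11212208490907641 81.29796592931488
post 0.1065591243765785 -48.60440050409492
0.11111809724924532 81.33332427880845
0.10735351969637015 -48.773159489328386
tape [ 0.706 -0.325  0.045]
washcap [0.716 0.301 0.15 ]
lidjar [ 0.328 -0.234  0.085]
dropper [0.324 0.224 0.075]
instr [0.84 0.11 0.06]
```

```bash
cat >> h.py <<'E'
from scipy.spatial.transform import Rotation as R
def rows(pos,quat,wps,n,yaw=0.):
    """n rows per leg through world waypoints; yaw (deg about tool z) spread evenly; prints units of the move"""
    q=R.from_quat(quat);tot=sum(n);p=np.array(pos);k=0
    for w,m in zip(wps,n):
        d=(np.array(w)-p)/m
        for i in range(m):
            v=q.inv().apply(d)/.2
            print(np.round(v,3).tolist(),round(yaw/tot/180,4));q=q*R.from_rotvec([0,0,np.radians(yaw/tot)]);k+=1
            if k%8==0:print()
        p=np.array(w)
E
python3 - <<'E'
from h import *
from bench import r
s=r.read_state()
rows(s["ee_pos"],s["eef_rot"],[(.5,.2,.26),(.453,-.338,.24)],[11,13],146)
E
```

```text
[-0.179, -0.117, -0.017] 0.0338
[-0.19, -0.097, -0.017] 0.0338
[-0.199, -0.076, -0.017] 0.0338
[-0.206, -0.055, -0.017] 0.0338
[-0.211, -0.033, -0.017] 0.0338
[-0.213, -0.01, -0.017] 0.0338
[-0.213, 0.013, -0.017] 0.0338
[-0.21, 0.035, -0.017] 0.0338

[-0.205, 0.057, -0.017] 0.0338
[-0.198, 0.079, -0.017] 0.0338
[-0.189, 0.099, -0.017] 0.0338
[-0.206, -0.024, 0.008] 0.0338
[-0.208, -0.002, 0.008] 0.0338
[-0.207, 0.02, 0.008] 0.0338
[-0.204, 0.042, 0.008] 0.0338
[-0.198, 0.063, 0.008] 0.0338

[-0.19, 0.083, 0.008] 0.0338
[-0.18, 0.103, 0.008] 0.0338
[-0.168, 0.122, 0.008] 0.0338
[-0.154, 0.139, 0.008] 0.0338
[-0.139, 0.154, 0.008] 0.0338
[-0.122, 0.168, 0.008] 0.0338
[-0.103, 0.18, 0.008] 0.0338
[-0.084, 0.19, 0.008] 0.0338
```

Emit:
{"fn": "play_rows", "kwargs": {"claw": [0,0,0,0,0,0,0,0], "delta_pos": [[-0.179,-0.117,-0.017],[-0.19,-0.097,-0.017],[-0.199,-0.076,-0.017],[-0.206,-0.055,-0.017],[-0.211,-0.033,-0.017],[-0.213,-0.01,-0.017],[-0.213,0.013,-0.017],[-0.21,0.035,-0.017]], "delta_rot": [[0,0,0.0338],[0,0,0.0338],[0,0,0.0338],[0,0,0.0338],[0,0,0.0338],[0,0,0.0338],[0,0,0.0338],[0,0,0.0338]], "squeeze": 30}}

```text
time: 0.9
ee_pos: [0.4265, 0.3026, 0.2497]
eef_rot: [0.576, 0.818, -0.0, -0.0]
ft_force: [1.3, 0.1, -0.3]
width: 0.087
grip_force: 0.0
```

Emit:
{"fn": "play_rows", "kwargs": {"claw": [0,0,0,0,0,0,0,0], "delta_pos": [[-0.205,0.057,-0.017],[-0.198,0.079,-0.017],[-0.189,0.099,-0.017],[-0.206,-0.024,0.008],[-0.208,-0.002,0.008],[-0.207,0.02,0.008],[-0.204,0.042,0.008],[-0.198,0.063,0.008]], "delta_rot": [[0,0,0.0338],[0,0,0.0338],[0,0,0.0338],[0,0,0.0338],[0,0,0.0338],[0,0,0.0338],[0,0,0.0338],[0,0,0.0338]]}}

```text
time: 1.7
ee_pos: [0.4817, -0.0085, 0.2517]
eef_rot: [0.861, 0.508, -0.0, -0.0]
ft_force: [0.4, -0.2, 0.8]
width: 0.0871
grip_force: 0.0
```

Emit:
{"fn": "play_rows", "kwargs": {"claw": [0,0,0,0,0,0,0,0], "delta_pos": [[-0.19,0.083,0.008],[-0.18,0.103,0.008],[-0.168,0.122,0.008],[-0.154,0.139,0.008],[-0.139,0.154,0.008],[-0.122,0.168,0.008],[-0.103,0.18,0.008],[-0.084,0.19,0.008]], "delta_rot": [[0,0,0.0338],[0,0,0.0338],[0,0,0.0338],[0,0,0.0338],[0,0,0.0338],[0,0,0.0338],[0,0,0.0338],[0,0,0.0338]]}}

```text
time: 2.5
ee_pos: [0.4529, -0.339, 0.239]
eef_rot: [0.994, 0.108, 0.0, -0.0]
ft_force: [1.0, -0.3, -0.2]
width: 0.0868
grip_force: 0.0
```

```bash
python3 - <<'E'
from h import *
from bench import r
s=r.read_state();print(s["time"],s["ee_pos"],s["eef_rot"],s["joint_positions"],s["joint_vel"])
q=R.from_quat(s["eef_rot"]).as_matrix();print(q.round(3))
c=r.camera("wrist");cv2.imwrite("pics/w1.png",c["pixels"][:,:,::-1]);np.savez("w1.npz",**c,pos=s["ee_pos"],q=s["eef_rot"]);print(c["hand_eye"].round(3))
s=r.read_state();print(s["time"],s["ee_pos"])
E
```

```text
2.5 [ 0.45286094 -0.33900349  0.23899164] [ 9.94140796e-01  1.08092721e-01  1.71668366e-04 -1.08968493e-04] [-0.18056715  0.24632887  0.88354498  1.63644163 -0.19476734  1.35098087
 -0.62331218] [ 0.73000832  0.74015278  0.34551382 -0.495254   -0.61935387  0.08326009
  0.0707006 ]
[[ 0.977  0.215  0.   ]
 [ 0.215 -0.977  0.   ]
 [ 0.    -0.    -1.   ]]
[[-0.001  0.963  0.269  0.075]
 [ 1.     0.001  0.001 -0.001]
 [ 0.     0.269 -0.963 -0.162]
 [ 0.     0.     0.     1.   ]]
2.55 [ 0.45011302 -0.34542867  0.23867864]
```

View pics/w1.png

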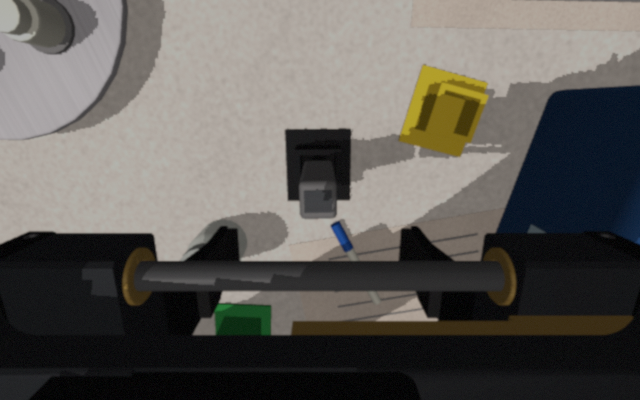

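The wrist picture shows the stand squared with the tool (foot about (285-351, 128-200)) and the reader's top face centred near (318,200).

```bash
python3 - <<'E'
from h import *
from bench import r
w=dict(np.load("w1.npz"));t=np.load("top0.npz")
H=np.eye(4);H[:3,:3]=R.from_quat(w["q"]).as_matrix();H[:3,3]=w["pos"];w["cam_to_world"]=H@w["hand_eye"]
T=lambda x,y:(230+x/4-.4,130+y/4-.4)
print(onz(w,(318,203),.156),tri(w,(318,203),t,T(730,343)))
for q in[(285,129),(350,129),(351,200),(287,200)]:print(onz(w,q,.004).round(4))
s=r.read_state();print(s["time"],s["ee_pos"],R.from_quat(s["eef_rot"]).as_matrix().round(3).tolist(),s["joint_vel"].round(2) if hasattr(s["joint_vel"],"round") else s["joint_vel"])
E
```

```text
[ 0.45171239 -0.33761537  0.156     ] (array([ 0.45348252, -0.33765066,  0.16269808]), np.float64(0.001019698641973649))
[ 0.4881 -0.2887  0.004 ]
[ 0.5048 -0.3648  0.004 ]
[ 0.4188 -0.3873  0.004 ]
[ 0.4014 -0.3078  0.004 ]
2.55 [ 0.45011302 -0.34542867  0.23867864] [[0.979, 0.202, -0.001], [0.202, -0.979, -0.003], [-0.002, 0.003, -1.0]] [-0.05 -0.07 -0.02  0.05  0.11 -0.   -0.01]
```

Emit:
{"fn": "play_rows", "kwargs": {"claw": [0,0], "delta_pos": [[0,0,0],[0,0,0]], "delta_rot": [[0,0,0],[0,0,0]]}}

```text
time: 2.75
ee_pos: [0.4532, -0.3371, 0.2387]
eef_rot: [0.994, 0.11, -0.0, -0.0]
ft_force: [0.5, -0.0, 0.3]
width: 0.0872
grip_force: 0.0
```

Emit:
{"fn": "play_rows", "kwargs": {"claw": [0,0,0,0,0,0,0,0], "delta_pos": [[0,0,0.1],[0,0,0.15],[0,0,0.15],[0,0,0.12],[0,0,0.1],[0,0,0.053],[0,0,0],[0,0,0]], "delta_rot": [[0,0,0],[0,0,0],[0,0,0],[0,0,0],[0,0,0],[0,0,0],[0,0,0],[0,0,0]]}}

```text
time: 3.55
ee_pos: [0.4538, -0.3373, 0.1053]
eef_rot: [0.994, 0.11, 0.0, 0.0]
ft_force: [-0.2, -0.6, 0.7]
width: 0.0868
grip_force: 0.0
```

Emit:
{"fn": "play_rows", "kwargs": {"claw": [1,1,1,1,1,1,1,1], "delta_pos": [[0,0,0],[0,0,0],[0,0,0],[0,0,0],[0,0,0],[0,0,0],[0,0,0],[0,0,0]], "delta_rot": [[0,0,0],[0,0,0],[0,0,0],[0,0,0],[0,0,0],[0,0,0],[0,0,0],[0,0,0]], "squeeze": 30}}

```text
time: 4.35
ee_pos: [0.4532, -0.3376, 0.1045]
eef_rot: [0.994, 0.11, 0.0, -0.0]
ft_force: [-0.0, 0.6, 0.3]
width: 0.0316
grip_force: 0.4
```

Emit:
{"fn": "play_rows", "kwargs": {"claw": [1,1,1], "delta_pos": [[0,0,0],[0,0,0],[0,0,0]], "delta_rot": [[0,0,0],[0,0,0],[0,0,0]]}}

```text
time: 4.65
ee_pos: [0.4532, -0.3376, 0.1045]
eef_rot: [0.994, 0.11, -0.0, -0.0]
ft_force: [0.3, 0.2, -0.8]
width: 0.0299
grip_force: 29.9
```

```bash
python3 - <<'E'
from h import *
from bench import r
s=r.read_state()
p=s["ee_pos"]
rows(p,s["eef_rot"],[(p[0],p[1],.245),(.590,-.0955,.245)],[4,8])
E
```

```text
[0.0, -0.0, -0.176] 0.0
[0.0, -0.0, -0.176] 0.0
[0.0, -0.0, -0.176] 0.0
[0.0, -0.0, -0.176] 0.0
[0.117, -0.129, 0.0] 0.0
[0.117, -0.129, 0.0] 0.0
[0.117, -0.129, 0.0] 0.0
[0.117, -0.129, 0.0] 0.0

[0.117, -0.129, 0.0] 0.0
[0.117, -0.129, 0.0] 0.0
[0.117, -0.129, 0.0] 0.0
[0.117, -0.129, 0.0] 0.0
```

Emit:
{"fn": "play_rows", "kwargs": {"claw": [1,1,1,1,1,1], "delta_pos": [[0,0,-0.1],[0,0,-0.15],[0,0,-0.15],[0,0,-0.15],[0,0,-0.1],[0,0,-0.054]], "delta_rot": [[0,0,0],[0,0,0],[0,0,0],[0,0,0],[0,0,0],[0,0,0]]}}

```text
time: 5.25
ee_pos: [0.4536, -0.3379, 0.2469]
eef_rot: [0.994, 0.11, 0.001, 0.0]
ft_force: [-0.7, -0.8, -1.8]
width: 0.0297
grip_force: 29.9
```

Emit:
{"fn": "play_rows", "kwargs": {"claw": [1,1,1,1,1,1,1,1], "delta_pos": [[0.067,-0.079,0],[0.12,-0.129,0],[0.15,-0.168,0],[0.15,-0.168,0],[0.15,-0.168,0],[0.15,-0.168,0],[0.1,-0.102,0],[0.05,-0.05,0]], "delta_rot": [[0,0,0],[0,0,0],[0,0,0],[0,0,0],[0,0,0],[0,0,0],[0,0,0],[0,0,0]]}}

```text
time: 6.05
ee_pos: [0.5918, -0.0916, 0.244]
eef_rot: [0.994, 0.112, -0.001, -0.0]
ft_force: [-0.5, -0.3, -1.6]
width: 0.0299
grip_force: 29.9
```

Emit:
{"fn": "play_rows", "kwargs": {"claw": [1,1], "delta_pos": [[0,0,0],[0,0,0]], "delta_rot": [[0,0,0],[0,0,0]]}}

```text
time: 6.25
ee_pos: [0.5901, -0.0973, 0.245]
eef_rot: [0.994, 0.109, -0.0, 0.0]
ft_force: [-0.5, -0.4, -2.0]
width: 0.0297
grip_force: 29.9
```

```bash
python3 - <<'E'
from h import *
from bench import r
s=r.read_state();print(s["time"],s["ee_pos"],s["eef_rot"],s["grip_force"],s["width"])
ims=[]
for n in("scene","top"):
    c=r.camera(n);np.savez(f"{n}1.npz",**c)
    x=c["pixels"][:,:,::-1]; x=x[120:330,220:460] if n=="scene" else x[110:250,210:430]
    cv2.imwrite(f"pics/{n}1.png",cv2.resize(x,None,fx=3 if n=="scene" else 3.5,fy=3 if n=="scene" else 3.5,interpolation=cv2.INTER_CUBIC))
E
```

```text
6.25 [ 0.59014185 -0.09725102  0.245048  ] [ 9.94051293e-01  1.08911321e-01 -4.44063625e-04  3.93145405e-04] 29.878114848397672 0.02970309452481249
```

View pics/scene1.png

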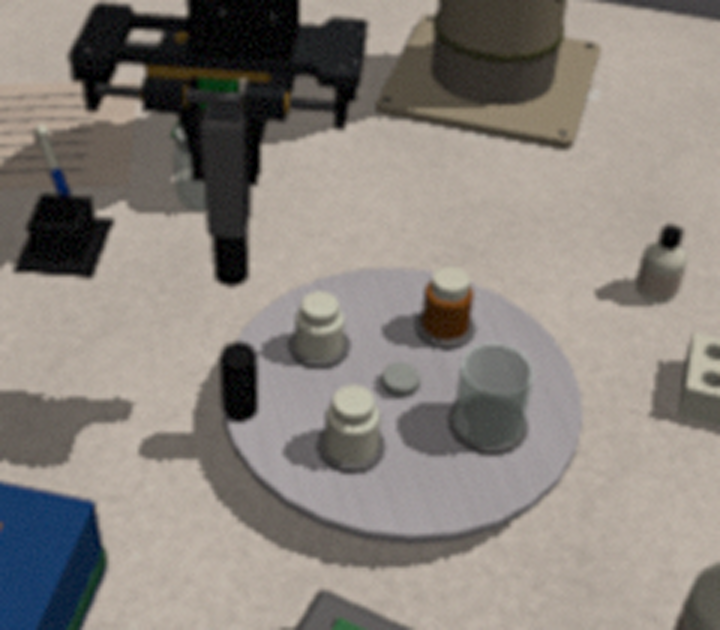

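View pics/top1.png

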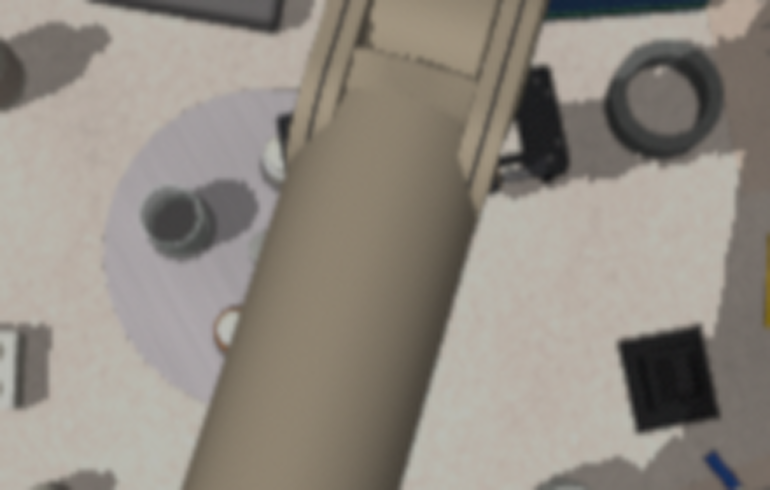

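The pictures show the reader upright in the gripper with its nose end at scene-crop (232,275). The arm hides part of the disc in the top view but the scene camera sees all of it: caps near (320,308), (354,402), (450,282), and the jar mouth at (494,370).

```bash
cat >> h.py <<'E'
AX=np.array([.560,.036])
def caps(c):
    """white cap blobs over the disc -> (angle deg, radius, pixel, area), cast at cap height"""
    px=c["pixels"];hsv=cv2.cvtColor(px,cv2.COLOR_RGB2HSV)
    lab=cv2.cvtColor(px,cv2.COLOR_RGB2LAB).astype(int)
    m=((lab[:,:,0]>165)&(lab[:,:,2]>130)).astype(np.uint8)
    n,l,st,ce=cv2.connectedComponentsWithStats(m)
    out=[]
    for i in range(1,n):
        if st[i,4]<25 or st[i,4]>400:continue
        p=onz(c,ce[i],.09)[:2]-AX;rr=np.hypot(*p)
        if .06<rr<.1:out.append((round(np.degrees(np.arctan2(p[1],p[0])),1),round(rr,4),ce[i].round(1).tolist(),int(st[i,4])))
    return out
E
python3 - <<'E'
from h import *
for n in("scene0","scene1"):
    c=np.load(n+".npz");[print(n,x) for x in caps(c)]
t=np.load("top0.npz");s=np.load("scene0.npz")
lab=cv2.cvtColor(s["pixels"],cv2.COLOR_RGB2LAB)
for q in[(326,220),(337,254),(370,212),(384,238),(353,246),(330,285),(300,300)]:print(q,lab[q[1],q[0]])
T=lambda x,y:(230+x/4-.4,130+y/4-.4); S=lambda x,y:(220+x/3.5-.4,140+y/3.5-.4)
for a,b in[((247,98),(375,287)),((320,224),(0,0)),((190,298),(526,257))]:
  if b[0]:print(tri(t,T(*a),s,S(*b)))
print(tri(t,T(247,98),s,S(411,397)),tri(t,T(320,222),s,S(374,285)))
c=np.load("scene1.npz");print("nose",onz(c,(220+232/3-.3,120+277/3-.3),.1465))
print("mouth1",onz(c,(220+494/3-.3,120+370/3-.3),.105))
E
```

```text
scene0 (np.float64(167.4), np.float64(0.0883), [369.9, 212.3], 63)
scene0 (np.float64(-104.3), np.float64(0.078), [326.5, 220.6], 80)
scene0 (np.float64(-13.3), np.float64(0.0759), [337.7, 252.6], 105)
scene1 (np.float64(-101.7), np.float64(0.0731), [327.4, 222.1], 110)
scene1 (np.float64(-10.2), np.float64(0.0789), [338.6, 254.2], 147)
(326, 220) [184 126 137]
(337, 254) [186 126 136]
(370, 212) [182 126 138]
(384, 238) [116 128 129]
(353, 246) [141 126 131]
(330, 285) [158 131 127]
(300, 300) [173 130 135]
(array([ 0.62210971, -0.00099351,  0.17040779]), np.float64(0.023091720685395035))
(array([0.47992384, 0.05576435, 0.09263362]), np.float64(0.0014581752095412287))
(array([0.63540786, 0.0172602 , 0.0897874 ]), np.float64(0.0004889101347830601)) (array([ 0.54103303, -0.04069906,  0.0883311 ]), np.float64(0.002319558828482629))
nose [ 0.59399275 -0.09528385  0.1465    ]
mouth1 [0.58302706 0.11411414 0.105     ]
```

Emit:
{"fn": "play_rows", "kwargs": {"claw": [1,1,1,1,1], "delta_pos": [[0,0,0.1],[0,0,0.13],[0,0,0.1],[0,0,0.053],[0,0,0]], "delta_rot": [[0,0,0],[0,0,0],[0,0,0],[0,0,0],[0,0,0]]}}

```text
time: 6.85
ee_pos: [0.5899, -0.0962, 0.1678]
eef_rot: [0.994, 0.109, -0.001, -0.0]
ft_force: [-0.3, 0.4, -0.6]
width: 0.0299
grip_force: 29.9
```

```bash
cat >> h.py <<'E'
AX=np.array([.559,.0363])
def post(c):
    lab=cv2.cvtColor(c["pixels"],cv2.COLOR_RGB2LAB)
    n,l,st,ce=cv2.connectedComponentsWithStats((lab[:,:,0]<45).astype(np.uint8))
    out=[]
    for i in range(1,n):
        if 60<st[i,4]<1200:
            p=onz(c,ce[i],.072)[:2]-AX;rr=np.hypot(*p)
            if .09<rr<.17:out.append((round(np.degrees(np.arctan2(p[1],p[0])),1),round(rr,4),ce[i].round(1).tolist(),int(st[i,4])))
    return out
def caps(c,L=174):
    lab=cv2.cvtColor(c["pixels"],cv2.COLOR_RGB2LAB).astype(int)
    n,l,st,ce=cv2.connectedComponentsWithStats(((lab[:,:,0]>L)&(lab[:,:,2]>130)).astype(np.uint8))
    out=[]
    for i in range(1,n):
        if 20<st[i,4]<400:
            p=onz(c,ce[i],.088)[:2]-AX;rr=np.hypot(*p)
            if .06<rr<.1:out.append((round(np.degrees(np.arctan2(p[1],p[0])),1),round(rr,4),ce[i].round(1).tolist(),int(st[i,4])))
    return out
E
python3 - <<'E'
from h import *
from bench import r
s=r.read_state();print(s["time"],s["ee_pos"],s["eef_rot"],s["ft_force"])
for c in(np.load("scene0.npz"),np.load("scene1.npz")):print(post(c));[print(x) for x in caps(c)]
p=np.array(s["ee_pos"][:2])-AX;a=np.arctan2(p[1],p[0]);print(np.degrees(a),np.hypot(*p))
q=R.from_quat([.994,.1095,0,0])
cur=p
for i,st in enumerate([3,3,3,3,3,3,4,5,6,7,8,9,10,11,12,13]):
    a+=st/135;nx=.135*np.array([np.cos(a),np.sin(a)]);d=q.inv().apply([*(nx-cur),0])/.2;print(np.round(d,3).tolist(),round(np.degrees(a)));cur=nx
E
```

```text
6.85 [ 0.58991983 -0.09616465  0.16779172] [ 9.94022307e-01  1.09172890e-01 -9.60001545e-04 -1.07248128e-04] [-0.32914559  0.38025593 -0.63439571]
[(np.float64(-57.4), np.float64(0.1352), [299.1, 247.0], 254)]
(np.float64(167.6), np.float64(0.089), [370.0, 212.4], 52)
(np.float64(-104.3), np.float64(0.0783), [326.6, 220.9], 64)
(np.float64(-13.8), np.float64(0.076), [337.6, 252.9], 90)
[(np.float64(-57.3), np.float64(0.135), [299.1, 247.1], 248)]
(np.float64(-104.9), np.float64(0.0793), [326.4, 220.5], 81)
(np.float64(-14.0), np.float64(0.0753), [337.7, 252.6], 106)
(np.float64(-1.3), np.float64(0.0935), [341.8, 260.8], 22)
-76.86129718387636 0.13602543587872662
[0.015, -0.005, 0.0] -76
[0.015, -0.001, 0.0] -74
[0.015, -0.001, 0.0] -73
[0.015, -0.001, 0.0] -72
[0.015, -0.002, 0.0] -70
[0.015, -0.002, 0.0] -69
[0.02, -0.003, 0.0] -68
[0.025, -0.005, 0.0] -65
[0.029, -0.007, 0.0] -63
[0.034, -0.01, 0.0] -60
[0.038, -0.013, 0.0] -56
[0.041, -0.017, 0.0] -53
[0.045, -0.023, 0.0] -48
[0.047, -0.029, 0.0] -44
[0.048, -0.035, 0.0] -39
[0.049, -0.043, 0.0] -33
```

Emit:
{"fn": "play_rows", "kwargs": {"claw": [1,1,1,1,1,1,1,1], "delta_pos": [[0.015,-0.004,0],[0.015,-0.001,0],[0.015,-0.001,0],[0.015,-0.001,0],[0.015,-0.002,0],[0.015,-0.002,0],[0.02,-0.003,0],[0.025,-0.005,0]], "delta_rot": [[0,0,0],[0,0,0],[0,0,0],[0,0,0],[0,0,0],[0,0,0],[0,0,0],[0,0,0]]}}

```text
time: 7.65
ee_pos: [0.6168, -0.0856, 0.1687]
eef_rot: [0.994, 0.11, -0.0, -0.0]
ft_force: [1.0, 0.1, -1.6]
width: 0.0297
grip_force: 29.9
```

Emit:
{"fn": "play_rows", "kwargs": {"claw": [1,1,1,1,1,1,1,1], "delta_pos": [[0.029,-0.007,0],[0.034,-0.01,0],[0.038,-0.013,0],[0.041,-0.017,0],[0.045,-0.023,0],[0.047,-0.029,0],[0.048,-0.035,0],[0.049,-0.043,0]], "delta_rot": [[0,0,0],[0,0,0],[0,0,0],[0,0,0],[0,0,0],[0,0,0],[0,0,0],[0,0,0]]}}

```text
time: 8.45
ee_pos: [0.674, -0.0358, 0.1686]
eef_rot: [0.994, 0.11, -0.0, -0.0]
ft_force: [-0.4, 0.2, -1.2]
width: 0.0303
grip_force: 29.9
```

```bash
cat > look.py <<'E'
from h import *
from bench import r
import sys
s=r.read_state();c=r.camera("scene");s2=r.read_state();np.savez("last.npz",**c)
p=np.array(s["ee_pos"][:2])-AX
print(s["time"],s["ee_pos"].round(4),"nose ang",np.degrees(np.arctan2(p[1],p[0])).round(1),"r",np.hypot(*p).round(4),"after",s2["ee_pos"].round(4),np.round(s["ft_force"],1))
print("post",post(c))
for x in caps(c):print("cap",x)
E
python3 look.py
```

```text
8.45 [ 0.674  -0.0358  0.1686] nose ang -32.1 r 0.1357 after [ 0.675  -0.0328  0.1684] [-0.4  0.2 -1.2]
post []
cap (np.float64(-64.9), np.float64(0.0732), [323.7, 235.3], 57)
cap (np.float64(-46.4), np.float64(0.0763), [325.2, 242.6], 23)
cap (np.float64(27.4), np.float64(0.081), [361.4, 258.4], 124)
```

Emit:
{"fn": "play_rows", "kwargs": {"claw": [1,1,1,1], "delta_pos": [[-0.01,0.01,0],[0,0,-0.08],[0,0,-0.12],[0,0,-0.075]], "delta_rot": [[0,0,0],[0,0,0],[0,0,0],[0,0,0]]}}

```text
time: 8.9
ee_pos: [0.6721, -0.0402, 0.2269]
eef_rot: [0.994, 0.109, 0.001, 0.0]
ft_force: [-0.3, 0.1, -1.7]
width: 0.0302
grip_force: 29.9
```

```bash
python3 look.py
```

```text
8.9 [ 0.6721 -0.0402  0.2269] nose ang -34.1 r 0.1366 after [ 0.673  -0.0402  0.2291] [-0.3  0.1 -1.7]
post [(np.float64(5.8), np.float64(0.137), [342.9, 281.7], 285)]
cap (np.float64(-36.3), np.float64(0.0791), [327.1, 246.7], 125)
cap (np.float64(52.4), np.float64(0.0827), [375.8, 254.9], 127)
```

```bash
cat > plan.py <<'E'
from h import *
import json,sys
# args: t_now t_ref ang_ref(deg) w(deg/s) alpha n_blend n_rows ; commanded pose in cmd.json
t,tr,a0,w,al=map(float,sys.argv[1:6]);nb,n=map(int,sys.argv[6:8])
cur=np.array(json.load(open("cmd.json")));q=R.from_quat([.99402,.1093,0,0])
def jar(t):
    a=np.radians(a0+w*(t-tr)+al/2*(t-tr)**2);return AX+.08*np.array([np.cos(a),np.sin(a)]),np.degrees(a)
off=cur[:2]-jar(t)[0];o=[]
for k in range(1,n+1):
    f=min(1,k/nb) if nb else 1;g=1-f*f*(3-2*f)
    tgt=np.r_[jar(t+k*.1)[0]+off*g,.2235]
    d=np.round(q.inv().apply(tgt-cur)/.2,3);cur=cur+q.apply(d)*.2;o.append(d.tolist())
    if k%8==0 or k==n:print(o,"ends t",round(t+k*.1,2),cur.round(4),round(jar(t+k*.1)[1],1));o=[];json.dump(cur.tolist(),open(f"cmd{k}.json","w"))
E
echo '[0.671,-0.040,0.2235]'>cmd.json; python3 plan.py 8.95 8.9 141.8 55 -1.2 13 16
```

```text
[[-0.04, 0.014, 0.0], [-0.058, -0.008, 0.0], [-0.074, -0.025, 0.0], [-0.085, -0.038, 0.0], [-0.091, -0.048, 0.0], [-0.094, -0.053, 0.0], [-0.092, -0.054, 0.0], [-0.087, -0.052, 0.0]] ends t 9.75 [ 0.5383 -0.0154  0.2235] 188.1
[[-0.078, -0.045, 0.0], [-0.063, -0.034, 0.0], [-0.047, -0.019, 0.0], [-0.025, -0.001, 0.0], [0.0, 0.021, 0.0], [0.016, 0.034, 0.0], [0.019, 0.032, 0.0], [0.022, 0.03, 0.0]] ends t 10.55 [ 0.5086 -0.0257  0.2235] 230.9
```

Emit:
{"fn": "play_rows", "kwargs": {"claw": [1,1,1,1,1,1,1,1], "delta_pos": [[-0.04,0.014,0.0],[-0.058,-0.008,0.0],[-0.074,-0.025,0.0],[-0.085,-0.038,0.0],[-0.091,-0.048,0.0],[-0.094,-0.053,0.0],[-0.092,-0.054,0.0],[-0.087,-0.052,0.0]], "delta_rot": [[0,0,0],[0,0,0],[0,0,0],[0,0,0],[0,0,0],[0,0,0],[0,0,0],[0,0,0]]}}

```text
time: 9.75
ee_pos: [0.537, -0.0149, 0.2224]
eef_rot: [0.994, 0.11, -0.001, -0.0]
ft_force: [-0.2, 0.5, -1.0]
width: 0.0298
grip_force: 29.9
```

```bash
python3 look.py
```

```text
9.75 [ 0.537  -0.0149  0.2224] nose ang -113.2 r 0.0557 after [ 0.535  -0.0141  0.2224] [-0.2  0.5 -1. ]
post [(np.float64(52.4), np.float64(0.1374), [390.9, 275.3], 285)]
cap (np.float64(-85.9), np.float64(0.0777), [322.7, 227.2], 50)
cap (np.float64(101.3), np.float64(0.0824), [388.3, 236.8], 88)
cap (np.float64(9.2), np.float64(0.0797), [350.0, 257.8], 100)
```

```bash
cp cmd8.json cmd.json; python3 plan.py 9.8 9.75 188 54 -1.2 6 8
```

```text
[[-0.017, 0.02, 0.0], [-0.041, -0.008, 0.0], [-0.051, -0.022, 0.0], [-0.048, -0.023, 0.0], [-0.03, -0.01, 0.0], [-0.001, 0.015, 0.0], [0.02, 0.031, 0.0], [0.023, 0.029, 0.0]] ends t 10.6 [ 0.5114 -0.028   0.2235] 233.5
```

Emit:
{"fn": "play_rows", "kwargs": {"claw": [1,1,1,1,1,1,1,1], "delta_pos": [[-0.017,0.02,0.0],[-0.041,-0.008,0.0],[-0.051,-0.022,0.0],[-0.048,-0.023,0.0],[-0.03,-0.01,0.0],[-0.001,0.015,0.0],[0.02,0.031,0.0],[0.023,0.029,0.0]], "delta_rot": [[0,0,0],[0,0,0],[0,0,0],[0,0,0],[0,0,0],[0,0,0],[0,0,0],[0,0,0]]}}

```text
time: 10.6
ee_pos: [0.513, -0.028, 0.2238]
eef_rot: [0.994, 0.11, 0.0, 0.0]
ft_force: [0.2, -0.6, -0.1]
width: 0.0299
grip_force: 29.9
```

```bash
python3 look.py; cp cmd8.json cmd.json
```

```text
10.6 [ 0.513  -0.028   0.2238] nose ang -125.6 r 0.0791 after [ 0.5137 -0.0288  0.2238] [ 0.2 -0.6 -0.1]
post [(np.float64(98.4), np.float64(0.1358), [409.9, 245.8], 251), (np.float64(-23.8), np.float64(0.0998), [325.9, 260.5], 142)]
cap (np.float64(-39.7), np.float64(0.0741), [327.8, 244.7], 96)
cap (np.float64(55.8), np.float64(0.0808), [376.8, 253.4], 99)
```

```bash
python3 plan.py 10.65 10.6 233.4 53.7 -0.9 3 16; cp cmd16.json cmd.json
```

```text
[[0.03, 0.029, 0.0], [0.035, 0.03, 0.0], [0.035, 0.024, 0.0], [0.033, 0.017, 0.0], [0.034, 0.014, 0.0], [0.036, 0.011, 0.0], [0.036, 0.008, 0.0], [0.037, 0.004, 0.0]] ends t 11.45 [ 0.5712 -0.0427  0.2235] 278.7
[[0.036, 0.001, 0.0], [0.037, -0.003, 0.0], [0.037, -0.006, 0.0], [0.035, -0.009, 0.0], [0.035, -0.013, 0.0], [0.033, -0.015, 0.0], [0.031, -0.019, 0.0], [0.03, -0.021, 0.0]] ends t 12.25 [ 0.621  -0.0142  0.2235] 320.8
```

Emit:
{"fn": "play_rows", "kwargs": {"claw": [1,1,1,1,1,1,1,1], "delta_pos": [[0.03,0.029,0.0],[0.035,0.03,0.0],[0.035,0.024,0.0],[0.033,0.017,0.0],[0.034,0.014,0.0],[0.036,0.011,0.0],[0.036,0.008,0.0],[0.037,0.004,0.0]], "delta_rot": [[0,0,0],[0,0,0],[0,0,0],[0,0,0],[0,0,0],[0,0,0],[0,0,0],[0,0,0]]}}

```text
time: 11.45
ee_pos: [0.5727, -0.0418, 0.2237]
eef_rot: [0.994, 0.11, -0.0, -0.0]
ft_force: [-0.3, -0.3, -1.3]
width: 0.0298
grip_force: 29.9
```

Emit:
{"fn": "play_rows", "kwargs": {"claw": [1,1,1,1,1,1,1,1], "delta_pos": [[0.036,0.001,0.0],[0.037,-0.003,0.0],[0.037,-0.006,0.0],[0.035,-0.009,0.0],[0.035,-0.013,0.0],[0.033,-0.015,0.0],[0.031,-0.019,0.0],[0.03,-0.021,0.0]], "delta_rot": [[0,0,0],[0,0,0],[0,0,0],[0,0,0],[0,0,0],[0,0,0],[0,0,0],[0,0,0]]}}

```text
time: 12.25
ee_pos: [0.6222, -0.0128, 0.2237]
eef_rot: [0.994, 0.11, -0.0, -0.0]
ft_force: [1.4, 0.5, -2.3]
width: 0.0295
grip_force: 29.9
```

```bash
python3 look.py; python3 - <<'E'
from h import *
c=np.load("last.npz");cv2.imwrite("pics/trk.png",cv2.resize(c["pixels"][120:330,220:460,::-1],None,fx=3,fy=3,interpolation=cv2.INTER_CUBIC))
E
```

```text
12.25 [ 0.6222 -0.0128  0.2237] nose ang -37.8 r 0.08 after [ 0.6228 -0.0114  0.2236] [ 1.4  0.5 -2.3]
post [(np.float64(-173.0), np.float64(0.1317), [360.6, 203.8], 189), (np.float64(41.3), np.float64(0.0993), [372.7, 267.2], 155)]
cap (np.float64(142.7), np.float64(0.0823), [380.0, 220.5], 78)
cap (np.float64(58.0), np.float64(0.0758), [376.2, 251.6], 101)
```

View pics/trk.png

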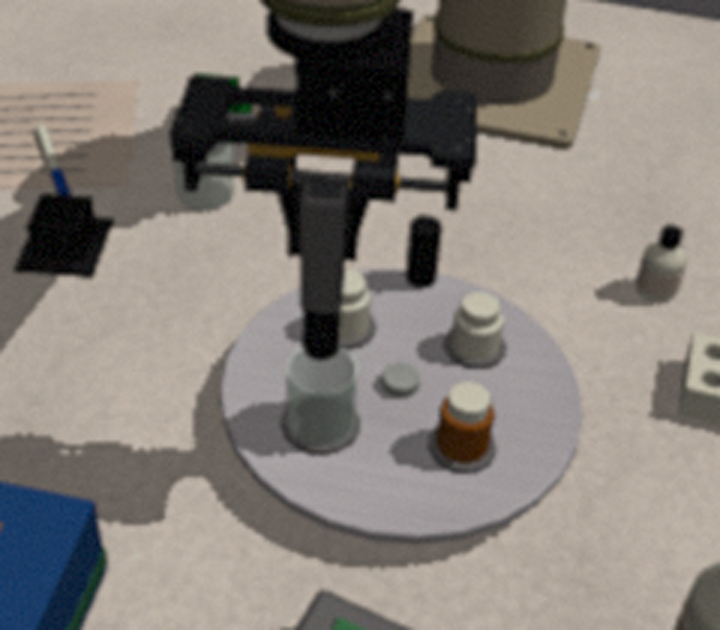

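Reader nose at crop (321,352) sits straight above the jar mouth at (322,371); the post is at (424,250).

```bash
python3 plan.py 12.3 12.25 322.6 53.2 -0.8 3 16; cp cmd16.json cmd.json
```

```text
[[0.032, -0.032, 0.0], [0.035, -0.038, 0.0], [0.027, -0.036, 0.0], [0.018, -0.032, 0.0], [0.014, -0.034, 0.0], [0.012, -0.035, 0.0], [0.008, -0.036, 0.0], [0.005, -0.036, 0.0]] ends t 13.1 [0.6384 0.0468 0.2235] 367.5
[[0.001, -0.037, 0.0], [-0.002, -0.036, 0.0], [-0.005, -0.036, 0.0], [-0.008, -0.036, 0.0], [-0.012, -0.034, 0.0], [-0.014, -0.034, 0.0], [-0.018, -0.031, 0.0], [-0.02, -0.03, 0.0]] ends t 13.9 [0.6112 0.0969 0.2235] 409.3
```

Emit:
{"fn": "play_rows", "kwargs": {"claw": [1,1,1,1,1,1,1,1], "delta_pos": [[0.032,-0.032,0.0],[0.035,-0.038,0.0],[0.027,-0.036,0.0],[0.018,-0.032,0.0],[0.014,-0.034,0.0],[0.012,-0.035,0.0],[0.008,-0.036,0.0],[0.005,-0.036,0.0]], "delta_rot": [[0,0,0],[0,0,0],[0,0,0],[0,0,0],[0,0,0],[0,0,0],[0,0,0],[0,0,0]]}}

```text
time: 13.1
ee_pos: [0.639, 0.0483, 0.2237]
eef_rot: [0.994, 0.11, -0.0, -0.0]
ft_force: [-0.6, -0.2, -2.2]
width: 0.03
grip_force: 29.9
```

Emit:
{"fn": "play_rows", "kwargs": {"claw": [1,1,1,1,1,1,1,1], "delta_pos": [[0.001,-0.037,0.0],[-0.002,-0.036,0.0],[-0.005,-0.036,0.0],[-0.008,-0.036,0.0],[-0.012,-0.034,0.0],[-0.014,-0.034,0.0],[-0.018,-0.031,0.0],[-0.02,-0.03,0.0]], "delta_rot": [[0,0,0],[0,0,0],[0,0,0],[0,0,0],[0,0,0],[0,0,0],[0,0,0],[0,0,0]]}}

```text
time: 13.9
ee_pos: [0.6114, 0.0982, 0.2238]
eef_rot: [0.994, 0.11, 0.0, -0.0]
ft_force: [-0.9, -0.1, -1.4]
width: 0.0296
grip_force: 29.9
```

```bash
python3 look.py
```

```text
13.9 [0.6114 0.0982 0.2238] nose ang 49.7 r 0.0811 after [0.6108 0.0992 0.2237] [-0.9 -0.1 -1.4]
post [(np.float64(-86.6), np.float64(0.1333), [301.5, 227.3], 221)]
cap (np.float64(-43.2), np.float64(0.0757), [326.2, 243.7], 106)
```

```bash
python3 plan.py 13.95 13.9 48.3 52 -0.8 3 16; cp cmd16.json cmd.json
```

```text
[[-0.026, -0.03, 0.0], [-0.029, -0.029, 0.0], [-0.03, -0.025, 0.0], [-0.03, -0.02, 0.0], [-0.032, -0.017, 0.0], [-0.033, -0.014, 0.0], [-0.034, -0.012, 0.0], [-0.035, -0.008, 0.0]] ends t 14.75 [0.5559 0.1163 0.2235] 92.2
[[-0.035, -0.004, 0.0], [-0.036, -0.002, 0.0], [-0.036, 0.001, 0.0], [-0.035, 0.005, 0.0], [-0.035, 0.008, 0.0], [-0.034, 0.011, 0.0], [-0.032, 0.014, 0.0], [-0.032, 0.016, 0.0]] ends t 15.55 [0.5043 0.0948 0.2235] 133.0
```

Emit:
{"fn": "play_rows", "kwargs": {"claw": [1,1,1,1,1,1,1,1], "delta_pos": [[-0.026,-0.03,0.0],[-0.029,-0.029,0.0],[-0.03,-0.025,0.0],[-0.03,-0.02,0.0],[-0.032,-0.017,0.0],[-0.033,-0.014,0.0],[-0.034,-0.012,0.0],[-0.035,-0.008,0.0]], "delta_rot": [[0,0,0],[0,0,0],[0,0,0],[0,0,0],[0,0,0],[0,0,0],[0,0,0],[0,0,0]]}}

```text
time: 14.75
ee_pos: [0.5559, 0.1172, 0.2237]
eef_rot: [0.994, 0.11, 0.0, -0.0]
ft_force: [-0.1, 0.2, -2.3]
width: 0.0297
grip_force: 29.9
```

Emit:
{"fn": "play_rows", "kwargs": {"claw": [1,1,1,1,1,1,1,1], "delta_pos": [[-0.035,-0.004,0.0],[-0.036,-0.002,0.0],[-0.036,0.001,0.0],[-0.035,0.005,0.0],[-0.035,0.008,0.0],[-0.034,0.011,0.0],[-0.032,0.014,0.0],[-0.032,0.016,0.0]], "delta_rot": [[0,0,0],[0,0,0],[0,0,0],[0,0,0],[0,0,0],[0,0,0],[0,0,0],[0,0,0]]}}

```text
time: 15.55
ee_pos: [0.5046, 0.0951, 0.2238]
eef_rot: [0.994, 0.11, 0.0, -0.0]
ft_force: [-0.5, 0.7, -1.7]
width: 0.0297
grip_force: 29.9
```

```bash
python3 look.py
```

```text
15.55 [0.5046 0.0951 0.2238] nose ang 132.8 r 0.0802 after [0.504  0.0942 0.2238] [-0.5  0.7 -1.7]
post [(np.float64(-5.6), np.float64(0.1368), [331.0, 278.3], 278)]
cap (np.float64(-49.3), np.float64(0.0796), [323.2, 241.8], 67)
cap (np.float64(41.5), np.float64(0.0774), [368.9, 255.6], 105)
```

```bash
python3 plan.py 15.6 15.55 130.3 50.5 -1 3 16; cp cmd16.json cmd.json
```

```text
[[-0.029, 0.019, 0.0], [-0.027, 0.021, 0.0], [-0.025, 0.024, 0.0], [-0.024, 0.026, 0.0], [-0.021, 0.028, 0.0], [-0.018, 0.029, 0.0], [-0.016, 0.031, 0.0], [-0.013, 0.032, 0.0]] ends t 16.4 [0.4797 0.0463 0.2235] 172.9
[[-0.011, 0.033, 0.0], [-0.007, 0.034, 0.0], [-0.004, 0.034, 0.0], [-0.002, 0.035, 0.0], [0.002, 0.034, 0.0], [0.004, 0.034, 0.0], [0.008, 0.033, 0.0], [0.01, 0.033, 0.0]] ends t 17.2 [ 0.4914 -0.0064  0.2235] 212.3
```

Emit:
{"fn": "play_rows", "kwargs": {"claw": [1,1,1,1,1,1,1,1], "delta_pos": [[-0.029,0.019,0.0],[-0.027,0.021,0.0],[-0.025,0.024,0.0],[-0.024,0.026,0.0],[-0.021,0.028,0.0],[-0.018,0.029,0.0],[-0.016,0.031,0.0],[-0.013,0.032,0.0]], "delta_rot": [[0,0,0],[0,0,0],[0,0,0],[0,0,0],[0,0,0],[0,0,0],[0,0,0],[0,0,0]]}}

```text
time: 16.4
ee_pos: [0.4803, 0.0464, 0.2238]
eef_rot: [0.994, 0.11, 0.0, -0.0]
ft_force: [-0.5, -1.2, -2.6]
width: 0.0304
grip_force: 29.9
```

Emit:
{"fn": "play_rows", "kwargs": {"claw": [1,1,1,1,1,1,1,1], "delta_pos": [[-0.011,0.033,0.0],[-0.007,0.034,0.0],[-0.004,0.034,0.0],[-0.002,0.035,0.0],[0.002,0.034,0.0],[0.004,0.034,0.0],[0.008,0.033,0.0],[0.01,0.033,0.0]], "delta_rot": [[0,0,0],[0,0,0],[0,0,0],[0,0,0],[0,0,0],[0,0,0],[0,0,0],[0,0,0]]}}

```text
time: 17.2
ee_pos: [0.4925, -0.0062, 0.2237]
eef_rot: [0.994, 0.11, 0.0, -0.0]
ft_force: [-0.4, 0.2, -1.4]
width: 0.03
grip_force: 29.9
```

```bash
python3 look.py
```

```text
17.2 [ 0.4925 -0.0062  0.2237] nose ang -147.5 r 0.0789 after [ 0.4929 -0.0072  0.2238] [-0.4  0.2 -1.4]
post [(np.float64(71.2), np.float64(0.137), [403.3, 264.7], 277)]
cap (np.float64(120.0), np.float64(0.0838), [387.0, 228.9], 81)
cap (np.float64(-68.8), np.float64(0.0782), [321.5, 233.9], 79)
cap (np.float64(28.4), np.float64(0.08), [361.9, 258.0], 98)
```

```bash
python3 plan.py 17.25 17.2 206.8 46.8 -1.2 4 16; cp cmd16.json cmd.json
```

```text
[[0.009, 0.028, 0.0], [0.011, 0.022, 0.0], [0.013, 0.022, 0.0], [0.016, 0.023, 0.0], [0.02, 0.026, 0.0], [0.022, 0.024, 0.0], [0.023, 0.022, 0.0], [0.025, 0.02, 0.0]] ends t 18.05 [ 0.5267 -0.0369  0.2235] 246.1
[[0.026, 0.018, 0.0], [0.028, 0.015, 0.0], [0.029, 0.014, 0.0], [0.029, 0.011, 0.0], [0.031, 0.009, 0.0], [0.031, 0.006, 0.0], [0.031, 0.004, 0.0], [0.031, 0.001, 0.0]] ends t 18.85 [ 0.5761 -0.0419  0.2235] 282.4
```

Emit:
{"fn": "play_rows", "kwargs": {"claw": [1,1,1,1,1,1,1,1], "delta_pos": [[0.009,0.028,0.0],[0.011,0.022,0.0],[0.013,0.022,0.0],[0.016,0.023,0.0],[0.02,0.026,0.0],[0.022,0.024,0.0],[0.023,0.022,0.0],[0.025,0.02,0.0]], "delta_rot": [[0,0,0],[0,0,0],[0,0,0],[0,0,0],[0,0,0],[0,0,0],[0,0,0],[0,0,0]]}}

```text
time: 18.05
ee_pos: [0.528, -0.0364, 0.2237]
eef_rot: [0.994, 0.11, -0.0, 0.0]
ft_force: [0.4, 0.0, -1.0]
width: 0.0299
grip_force: 29.9
```

Emit:
{"fn": "play_rows", "kwargs": {"claw": [1,1,1,1,1,1,1,1], "delta_pos": [[0.026,0.018,0.0],[0.028,0.015,0.0],[0.029,0.014,0.0],[0.029,0.011,0.0],[0.031,0.009,0.0],[0.031,0.006,0.0],[0.031,0.004,0.0],[0.031,0.001,0.0]], "delta_rot": [[0,0,0],[0,0,0],[0,0,0],[0,0,0],[0,0,0],[0,0,0],[0,0,0],[0,0,0]]}}

```text
time: 18.85
ee_pos: [0.5775, -0.0409, 0.2237]
eef_rot: [0.994, 0.11, -0.0, -0.0]
ft_force: [-0.5, -0.1, -1.5]
width: 0.0301
grip_force: 29.9
```

```bash
python3 look.py;python3 - <<'E'
from h import *
c=np.load("last.npz");cv2.imwrite("pics/trk2.png",cv2.resize(c["pixels"][120:330,220:460,::-1],None,fx=3,fy=3,interpolation=cv2.INTER_CUBIC))
E
```

```text
18.85 [ 0.5775 -0.0409  0.2237] nose ang -76.5 r 0.0794 after [ 0.5782 -0.0404  0.2236] [-0.5 -0.1 -1.5]
post [(np.float64(145.9), np.float64(0.1333), [392.5, 216.2], 211), (np.float64(11.5), np.float64(0.1058), [350.2, 271.5], 152)]
cap (np.float64(102.7), np.float64(0.0819), [388.0, 236.2], 87)
cap (np.float64(13.5), np.float64(0.0731), [352.8, 255.9], 99)
```

View pics/trk2.png

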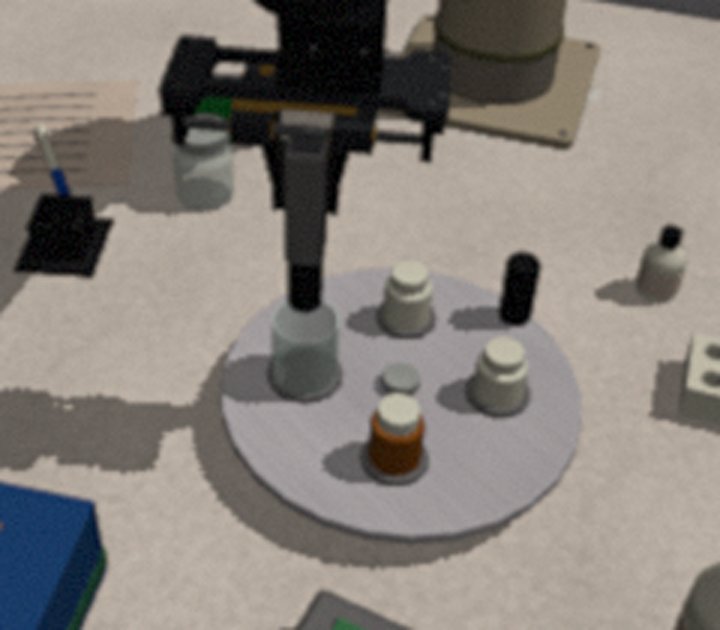

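Nose (304,300) is centred over the jar mouth (305,322), with more than 8 s of tracking done. Now I lift.

Emit:
{"fn": "play_rows", "kwargs": {"claw": [1,1,1,1,1,1,1,1], "delta_pos": [[0.03,-0.004,-0.03],[0.025,-0.006,-0.06],[0.018,-0.006,-0.08],[0.01,-0.005,-0.08],[0.005,-0.003,-0.08],[0,0,-0.05],[0,0,-0.03],[0,0,-0.01]], "delta_rot": [[0,0,0],[0,0,0],[0,0,0],[0,0,0],[0,0,0],[0,0,0],[0,0,0],[0,0,0]]}}

```text
time: 19.7
ee_pos: [0.5933, -0.0325, 0.3084]
eef_rot: [0.994, 0.11, 0.0, -0.0]
ft_force: [-0.2, 0.9, -2.0]
width: 0.0298
grip_force: 29.9
```

Emit:
{"fn": "play_rows", "kwargs": {"claw": [1,1,1,1,1,1,1,1], "delta_pos": [[0,0,0],[0,0,0],[0,0,0],[0,0,0],[0,0,0],[0,0,0],[0,0,0],[0,0,0]], "delta_rot": [[0,0,0],[0,0,0],[0,0,0],[0,0,0],[0,0,0],[0,0,0],[0,0,0],[0,0,0]]}}

```text
time: 20.5
ee_pos: [0.5931, -0.0325, 0.3077]
eef_rot: [0.994, 0.11, -0.0, -0.0]
ft_force: [-0.8, 0.2, -0.3]
width: 0.0298
grip_force: 29.9
```

```bash
python3 -c "
from bench import r
s=r.read_state();print(s['ee_pos'],abs(s['joint_vel']).max(),s['grip_force']);print(r.close_job())"
```

```text
[ 0.59307005 -0.03248971  0.30771068] 0.0018331867403930176 29.87831369508058
the job is handed in; nothing more can be done
None
```

The job is handed in (no verdict came back): the carousel was set turning at about 0.97 rad/s and coasted to about 0.8, the reader followed the open jar for about 8 s, at most 8 mm off centre by my camera estimates, and it ended held still and upright about 100 mm above the rim.

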